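# Click the bearing slide home at the gauge

## Task

Lay the ball bearing flat in the round nest of the sliding carriage and let go of it. Then take the carriage by its orange grip and slide it along the rail to the gauge head until you feel the spring ball click into the notch, without pushing it on past the notch, and finish still holding the grip there, the carriage at rest; leave the other parts on the bench where they are.

Things in the scene. Friction and masses are not known exactly. Their poses are not given: they have to be found in the camera images.
- bearing_mid (a point): Ball bearing, loose on the bench to the right of the fixture: bright steel ring 62 mm across and 16 mm thick, with a black shield and a small bore, lying flat, 0.16 kg. The point is its centre, half-way up (8 mm above its underside); z is its axis. The two other rings beside it are not it: cup_ring and shaft_seal.
- cup_ring: Plain thin steel ring with a wide open bore, 66 mm across, 18 mm high, loose; leave it alone. Origin: centre of its underside.
- shaft_seal: Black and brown shaft seal ring, 68 mm across, 10 mm high, loose; leave it alone. Origin: centre of its underside.
- paste_tin: White lidded tin with a red band, 72 mm across, 50 mm high, loose; a bystander. Origin: centre of its underside.
- paste_tin_b: White lidded tin with a green band, 68 mm across, 44 mm high, loose; a bystander. Origin: centre of its underside.
- fixture: Fixed gauging fixture: blue base plate 90 x 334 x 10 mm, on its left half reaching out to 108 mm to +x of the origin, with a steel rail along its y axis and dark end blocks 36 mm high, 158 mm either way. Origin: bench level, on the rail's centre line, mid-length. Its y axis is the way the carriage slides towards the notch.
- carriage (a joint): Slide of the carriage along the fixture's +y axis, in m: 0 with the carriage at the right-hand end of the rail, growing to the left, towards the gauge head; at most 0.15. Friction about 1 N. The gauge head's place on the rail, and so the value at the notch, varies.
- nest (a point): Centre of the floor of the round nest in the aluminium carriage, a recess 66 mm across and 6 mm deep, rim 36 mm and floor 30 mm above the bench (a seated bearing stands 10 mm proud). The carriage is 84 mm wide (x) and 150 mm long (y); the nest lies 33 mm to +y of its middle and stands 83 mm to +y of the grip. Axes as the fixture's.
- grip (a point): Point to hold on the carriage's upright orange grip, 76 mm above the bench and 12 mm below the grip's flat top. The grip is 14 mm thick along the slide (y) and 30 mm wide across it (x), and free from 42 to 88 mm above the bench. It moves rigidly with the nest. Axes as the fixture's.
- notch (a point): Where the centre of the nest's floor (nest) lies when the spring ball sits in the notch, the gap between two brass ridges on the carriage's +x side. The ball meets the first ridge about 12 mm before; passing it takes about 5 N, then the ball drops in and draws the carriage the last 4 mm with about 3 N. Pushed on it resists: 4 N at 1 mm, 10 at 2, up to 28 at 4, then gives way.
- gauge: Gauge head, fixed beside the rail on its +x side: grey block with a dial on top, 81 mm high, 56 mm along the slide, from 34 to 107 mm to +x of its origin; a brass barrel with the spring ball and above it a steel probe point at the carriage. Origin: bench level on the rail's centre line, straight below notch; axes as the fixture's.
Mind the look-alikes: they are no part of the job. Leave any pink look-alike of the part that bears bearing_mid alone.

How it is judged (in metres and radians):
On the way:
1. the bearing lies flat in the nest, let go, while the carriage is still at least 25 mm short of the notch (horizontal distance between bearing_mid and nest below 0.004 m and z of bearing_mid in the frame of nest below 0.0105 m and angle between bearing_mid's own z axis and vertical below 0.06 rad and contact force between the fingers and bearing below 0.05 N and y of nest in the frame of notch below -0.025 m), for 0.2 s.
At the end, for the whole second after the job is handed in: The bearing lies flat in the nest (centre within 4 mm, underside within 2.5 mm of the floor, tilted less than 0.06 rad) and untouched by the fingers; the carriage rests within 2.5 mm of the notch, slower than 4 mm/s, while the fingers hold its orange grip with more than 1 N (horizontal distance between bearing_mid and nest below 0.004 m and z of bearing_mid in the frame of nest below 0.0105 m and angle between bearing_mid's own z axis and vertical below 0.06 rad and y of nest in the frame of notch between -0.0025 and 0.0025 m and velocity of joint carriage between -0.004 and 0.004 m/s and contact force between the fingers and carriage above 1 N and distance between the grasp point and grip below 0.045 m and contact force between the fingers and bearing below 0.05 N); the arm keeps its last pose, push and grip.
It fails at once if the carriage is pushed more than 9 mm past the notch (y of nest in the frame of notch above 0.009 m).
It fails at once if a bystander (ring, seal or tin) is moved more than 20 mm (distance of any of cup_ring, shaft_seal, paste_tin, paste_tin_b from where it was at the start of the episode above 0.02 m).
It also fails if it takes over 48 s, if anything falls off the work surface, if the arm or the gripper's body presses on something with over 40 N, if the wrist force passes 120 N, or if a joint passes its speed limit or range.

## Robot

A 6-joint arm with a two-finger parallel gripper is mounted at the origin on a cart in front of the work surface, level with it; the furniture and walls round the work are solid. World frame = base frame: x ahead of the robot, y to its left, z up, the work surface at z = 0. Lengths are in m, angles in degrees, forces in N, time in s.
With the tool pointing down it reaches from about 0.35 to 0.875 m from the base axis. Payload 4.2 kg.
Tool frame: the origin (TCP) lies between the finger pads; the fingertips stand 17 mm ahead of it and the grasp point (between the pads) lies 2 mm behind it; z points along the fingers, y is the line along which they close (so a half turn about z gives the same grasp; the last joint's range is limited). The gripper opens to 87 mm and grips with 3 to 60 N. Pads are 19 mm wide; open, the fingers measure 117 mm over their backs; the gripper's body (75 mm by 190 mm) begins 51 mm behind the grasp point.
Start: joints at [-54.225, 22.042, 0.453, 0, -68.411, -14.817], TCP at [0.224, -0.584, 0.24] pointing down, gripper open.
Joint ranges: [-179.83, 179.83], [-69.29, 118.12], [-61.27, 80.66], [-181.25, 117.63], [-171.15, -9.14], [-177.46, 177.46]. Speed limits (degrees/s): [159.86, 159.86, 180, 180, 180, 180].

## Interface

Orientations are given as a 3x3 rotation matrix whose columns are the frame's x, y, z axes.
In Python, from station import sense, capture, r, masks_of gives the robot as it stands.
- The arm moves only by the tool apply_moves, never from a script. Its argument "steps" is a list that holds one entry, the list of rows, each a list of 7 numbers: the opening, from 0 (shut) to 1 (fully open), then the shift along the tool's x, y, z in mm, then the turn, a rotation vector about the tool's x, y, z in rad. A call has 1 to 12 rows; each row shifts and turns the commanded pose from where the row before left it, along the tool's axes as they then stand; what a row does not reach is not made up. A row lasts 1/8 s, in which the tool goes at most 62.5 mm and 10.7 degrees, less where a joint would pass 70% of its speed; a pose out of reach is approached as far as the arm can. A call with a gripper value outside its range is refused whole. The fingers move at their own pace and stop on an object; the grip force is fixed at half the most. Time passes only in rows, so rows that do not move let the fingers close. It gives the time, the measured TCP pose, the force and the opening at its end, in the units of the state.
- sense(): the state, without advancing time (a new reading comes with each control period).
- capture(name): name is "side" or "top"; returns a dict with "color" (400x640x3 uint8, red, green, blue), "vfov" (degrees; the focal length in pixels is half the picture's height over the tangent of half this angle, whatever the lens; pixels are square), "cx", "cy" (the principal point, pixels), "T" (4x4, takes a point from camera to world coordinates). Camera axes: x right, y down, z forward; pixel columns grow to the right and rows downward; lengths in m; the calibration is good to about 2 mm. A picture is of the moment at which its call begins. There is no depth.
- r.finish_job(): hands the job in, once; it reports no verdict.
Trained networks look in a picture, given as the dict that the camera call returned (one of the last four; its "shot" number tells which), for a name from the list of things; names that differ only in an ending like _2 or _b are one class to them, and where a whole thing is asked for, a point or a joint stands for the part that bears it (a point fixed in the world has none). Each returns a list of dicts, best first, with "confidence" (0 to 1); they miss things now and then, are a little off and sometimes report something else, mostly with a low value. They report only what shows in the picture. A call takes as long as a camera call. They do not tell look-alikes from the thing itself.
- masks_of(picture, thing): "pixels" (400x640 bool, what is visible of it) and "box" ([left, top, width, height] in pixels, round what is visible of it).
The state is a dict: "time_s": time; "joints": joint angles; "joint_velocities": joint speeds; "effort": joint torques, N m; "tcp_pos": TCP position; "ee_rot": TCP orientation; "wrist_force": force on the tool from outside, world axes, zero at the start; "moment": the same for the moment, N m; "gripper_width": opening from 0.0 (shut) to 1.0 (fully open).
Only numpy, scipy, OpenCV 4.12 (cv2) and the standard library are available. Lean on these libraries where they do the work, as an engineer would, in place of code of your own. Each camera call takes 0.05 s, during which the arm holds its last target. There are 200 camera calls.

## Working session

There is one attempt and no reset: what is moved stays moved. The work goes in short steps, Python scripts to look and compute and a tool call to move; the robot and the scene stay as the last step left them, time stands still between calls to the robot, and variables do not carry over. Pictures are saved under pics/ and viewed, on a budget of 10 in all, crops included, one or two more only if the job needs it, and the job is handed in when it is done.

Besides the shell and the picture viewer there is one more tool, called as name(argument=value, ...), one argument or row to a line, values as JSON. apply_moves: Moves the arm, as the interface text tells. Its arguments: {"type":"object","properties":{"steps":{"type":"array","items":{"type":"array","items":{"type":"array","items":{"type":"number"}}}}},"required":["steps"]}

```bash
mkdir -p pics; cat > h.py <<'E'
import numpy as np, cv2
from station import sense, capture, r, masks_of
def f_of(p): return 200/np.tan(np.radians(p["vfov"])/2)
def ray(p,u,v):
    f=f_of(p); T=np.array(p["T"]); d=T[:3,:3]@np.array([(u-p["cx"])/f,(v-p["cy"])/f,1]); return T[:3,3],d
def at_z(p,u,v,z):
    o,d=ray(p,u,v); return o+d*(z-o[2])/d[2]
def proj(p,X):
    T=np.array(p["T"]); c=T[:3,:3].T@(np.array(X)-T[:3,3]); f=f_of(p); return f*c[0]/c[2]+p["cx"], f*c[1]/c[2]+p["cy"]
def save(n,im,k=1): cv2.imwrite("pics/"+n,cv2.resize(im[:,:,::-1],None,fx=k,fy=k,interpolation=cv2.INTER_CUBIC))
E
python3 - <<'E'
from h import *
for n in("top","side"):
    p=capture(n); save(n+"0.png",p["color"]); print(n,p["vfov"],p["cx"],p["cy"],np.round(p["T"],3).tolist())
    for t in("bearing_mid","cup_ring","shaft_seal","carriage","gauge","fixture","paste_tin"):
        print(t,[(m["box"],round(m["confidence"],2),) for m in masks_of(p,t)])
s=sense(); print(s)
E
```

```text
top 51.29601561143919 313.7852746581933 200.8601540158776 [[0.023, -0.993, 0.112, 0.366], [-1.0, -0.023, -0.002, 0.005], [0.005, -0.112, -0.994, 1.254], [0.0, 0.0, 0.0, 1.0]]
bearing_mid [([338.3, 188.2, 21.4, 20.1], 0.84), ([363.4, 213.7, 20.8, 22.2], 0.54)]
cup_ring [([379.5, 174.5, 27.0, 21.3], 0.71), ([206.4, 160.3, 115.3, 60.8], 0.7)]
shaft_seal [([404.0, 210.9, 23.7, 27.2], 0.77)]
carriage [([259.4, 188.4, 55.8, 33.2], 0.94)]
gauge [([231.8, 160.9, 18.8, 24.3], 0.85)]
fixture [([209.0, 162.5, 111.8, 57.4], 0.76)]
paste_tin [([158.7, 151.8, 32.5, 24.4], 0.77), ([440.5, 205.9, 27.8, 18.4], 0.72)]
side 47.75929422232386 323.50552577115565 199.03508031173996 [[0.998, -0.032, 0.05, 0.443], [-0.059, -0.559, 0.827, -1.257], [0.002, -0.829, -0.559, 0.953], [0.0, 0.0, 0.0, 1.0]]
bearing_mid [([318.4, 232.5, 19.8, 13.3], 0.71), ([300.6, 169.8, 45.3, 56.0], 0.68), ([291.1, 245.7, 22.0, 17.7], 0.52)]
cup_ring [([329.2, 260.1, 25.0, 17.0], 0.67), ([291.7, 278.4, 24.6, 17.5], 0.28)]
shaft_seal [([291.0, 276.0, 27.6, 21.7], 0.52)]
carriage [([301.9, 190.8, 25.4, 28.0], 0.68)]
gauge [([324.5, 
[... 248 characters left out ...]
9e-04,
       -6.84134521e+01, -1.48200387e+01]), 'joint_velocities': array([-0.00103265,  0.01779864, -0.0166985 , -0.11153142, -0.04098163,
        0.00480298]), 'effort': array([ 5.34053083e-05, -3.90410507e+01,  1.87612206e+01,  4.22396109e+00,
        1.55441137e-02, -5.39114012e-05]), 'tcp_pos': array([ 0.22356283, -0.58360864,  0.23957606]), 'ee_rot': array([[-9.33862561e-01, -3.57632097e-01,  3.30107240e-06],
       [-3.57632097e-01,  9.33862561e-01,  2.53763180e-06],
       [-3.99028651e-06,  1.18922989e-06, -1.00000000e+00]]), 'wrist_force': array([-0.17848517,  0.7183946 ,  0.7077669 ]), 'moment': array([-0.00464782,  0.00696647, -0.08467378]), 'gripper_width': 0.9996664405994584}
```

View pics/top0.png

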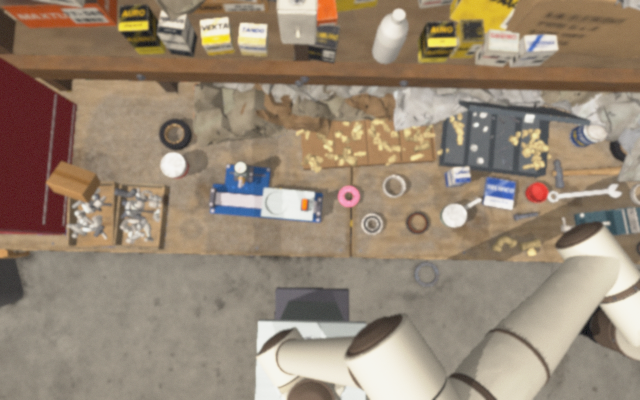

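View pics/side0.png

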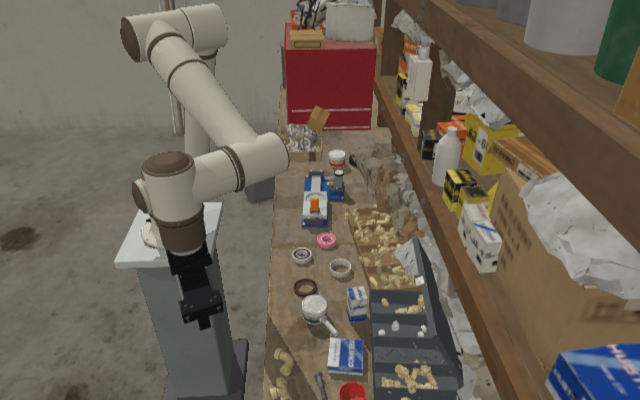

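Candidates in the top picture: the pink ring (348,196) is the pink look-alike. The steel ring at (372,224) is probably the bearing, the steel ring at (394,186) has a wide bore so it should be cup_ring, and the dark brown ring at (417,222) is shaft_seal. I'll confirm this in an enlarged crop and take the measurements in the same script.

```bash
python3 - <<'E'
from h import *
p=capture("top"); q=capture("side")
a=cv2.resize(p["color"][150:250,200:440],(792,330),interpolation=cv2.INTER_CUBIC)
b=cv2.resize(q["color"][160:300,270:370][:, :],(189,264),interpolation=cv2.INTER_CUBIC)
b1=cv2.resize(q["color"][160:230,285:360],(282,264),interpolation=cv2.INTER_CUBIC); b2=cv2.resize(q["color"][225:300,280:360],(282,264),interpolation=cv2.INTER_CUBIC)
z=np.zeros((264,792,3),np.uint8); z[:,:282]=b1; z[:,290:572]=b2
save("crop1.png",np.vstack([a,z]))
for cam,n in((p,"top"),(q,"side")):
    for t,zz in(("bearing_mid",.012),("cup_ring",.012),("shaft_seal",.008),("carriage",.036),("gauge",.08),("fixture",.01),("paste_tin",.04)):
        for m in masks_of(cam,t):
            c=cv2.findContours(m["pixels"].astype(np.uint8),0,2)[0]; c=max(c,key=cv2.contourArea)
            (x,y),wh,an=cv2.minAreaRect(c); e=cv2.moments(m["pixels"].astype(np.uint8),True); cx,cy=e["m10"]/e["m00"],e["m01"]/e["m00"]
            print(n,t,round(m["confidence"],2),np.round((cx,cy),1),np.round(at_z(cam,cx,cy,zz),4),"rect",np.round(at_z(cam,x,y,zz)[:2],4),np.round(wh,1),round(an,1))
E
```

```text
top bearing_mid 0.76 [371.1 223.2] [ 0.4428 -0.17    0.012 ] rect [ 0.4435 -0.1697] [20. 20.] 90.0
top bearing_mid 0.75 [348.3 195.9] [ 0.5234 -0.1008  0.012 ] rect [ 0.5231 -0.0999] [18.8 19.7] 26.6
top cup_ring 0.67 [174.1 164.8] [0.6058 0.4275 0.012 ] rect [0.6053 0.4279] [28.3 24. ] 45.0
top cup_ring 0.44 [393.7 186.6] [ 0.5549 -0.2375  0.012 ] rect [ 0.5559 -0.236 ] [21.9 22.6] 45.0
top shaft_seal 0.75 [417. 222.] [ 0.4498 -0.3081  0.008 ] rect [ 0.4491 -0.3074] [22.6 21.9] 45.0
top carriage 0.6 [287.4 203.5] [0.4935 0.0799 0.036 ] rect [0.4944 0.0806] [51.  29.2] 5.2
top gauge 0.85 [242.6 172.6] [0.5748 0.2078 0.08  ] rect [0.5726 0.2067] [20.8 26. ] 7.1
top fixture 0.62 [263.3 198.6] [0.5095 0.1545 0.01  ] rect [0.5292 0.1466] [112.2  50.2] 5.2
top paste_tin 0.84 [174.3 165. ] [0.6    0.4175 0.04  ] rect [0.5984 0.4182] [27.6 24.7] 45.0
top paste_tin 0.84 [452.7 214.7] [ 0.4714 -0.4048  0.04  ] rect [ 0.4721 -0.4042] [23. 27.] 90.0
top paste_tin 0.57 [287.2 203.3] [0.4938 0.0802 0.04  ] rect [0.494  0.0805] [51.1 29. ] 6.1
side bearing_mid 0.84 [301.5 255.9] [ 0.4389 -0.1799  0.012 ] rect [ 0.439  -0.1801] [16. 21.] 90.0
side bearing_mid 0.79 [325.7 240.6] [ 0.5196 -0.1088  0.012 ] rect [ 0.519  -0.1081] [15. 19.] 90.0
side cup_ring 0.65 [339.9 267.3] [ 0.5547 -0.2388  0.012 ] rect [ 0.5547 -0.2417] [18. 20.] 90.0
side shaft_seal 0.74 [303.6 288.7] [ 0.4423 -0.3182  0.008 ] rect [ 0.4451 -0.3156] [16. 21.] 90.0
side carriage 0.85 [315.2 204.5] [0.4929 0.0661 0.036 ] rect [0.4923 0.0661] [23.8 26. ] 2.9
side gauge 0.5 [336.5 181.3] [0.5752 0.1474 0.08  ] rect [0.5699 0.1499] [20. 16.] 90.0
side fixture 0.94 [317.3 200. ] [0.5035 0.1327 0.01  ] rect [0.5249 0.1327] [39.7 57.3] 4.4
side paste_tin 0.6 [336.8 158.6] [0.5975 0.3909 0.04  ] rect [0.5962 0.3916] [17. 17.] 90.0
side paste_tin 0.55 [313.6 308.8] [ 0.4673 -0.4253  0.04  ] rect [ 0.4681 -0.4295] [28. 24.] 90.0
```

View pics/crop1.png

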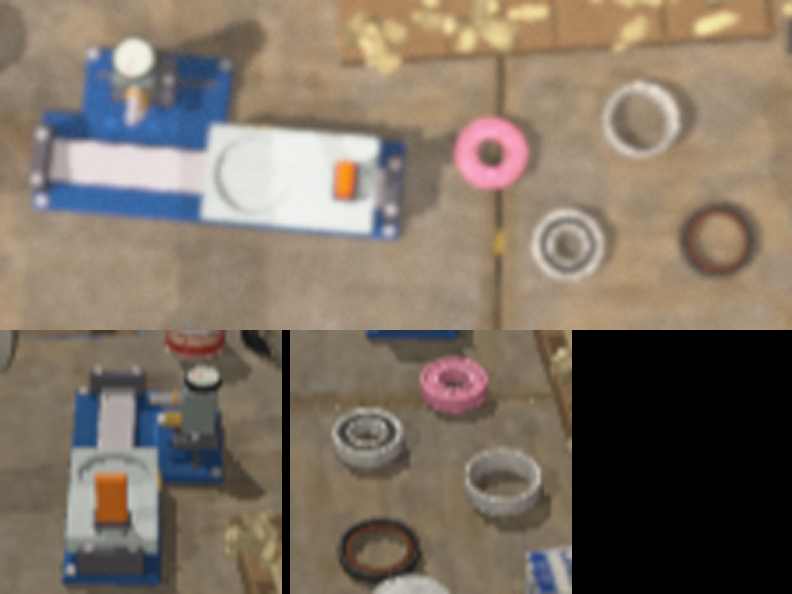

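The crop confirms it. The bearing is the steel ring with a dark shield and small bore at top (372,224), side (302,255). The pink ring at (348,196) is the look-alike, cup_ring is at (394,186) with the open bore, and the seal is at (417,222). Next I'll fit the bearing, grip and rail yaw with shape models.

```bash
cat >> h.py <<'E'
from scipy.optimize import least_squares
def hullc(p,P):
    h=cv2.convexHull(np.array([proj(p,X) for X in P],np.float32)); m=cv2.moments(h); return np.array([m["m10"]/m["m00"],m["m01"]/m["m00"]])
def cyl(x,y,z0,z1,R): return [(x+R*np.cos(a),y+R*np.sin(a),z) for a in np.linspace(0,2*np.pi,40) for z in(z0,z1)]
def box(x,y,yaw,hx,hy,z0,z1):
    c,s=np.cos(yaw),np.sin(yaw); return [(x+c*i-s*j,y+s*i+c*j,z) for i in(-hx,hx) for j in(-hy,hy) for z in(z0,z1)]
def cen(m):
    e=cv2.moments(m.astype(np.uint8),True); return np.array([e["m10"],e["m01"]])/e["m00"]
def orange(p):
    h=cv2.cvtColor(p["color"],cv2.COLOR_RGB2HSV); return cv2.inRange(h,(4,150,110),(18,255,255))>0
def blob(m,u,v,R=20):
    k=np.zeros_like(m); k[int(v-R):int(v+R),int(u-R):int(u+R)]=1; return m&k
def solve(ps,cs,model,x0):
    f=lambda x:np.concatenate([hullc(p,model(*x))-c for p,c in zip(ps,cs)]); s=least_squares(f,x0); return s.x,s.fun
E
python3 - <<'E'
from h import *
p=capture("top"); q=capture("side")
def near(cam,t,u,v):
    return min(masks_of(cam,t),key=lambda m:np.hypot(*(cen(m["pixels"])-(u,v))))["pixels"]
cb=[cen(near(p,"bearing_mid",371,223)),cen(near(q,"bearing_mid",301,256))]
m=lambda x,y:cyl(x,y,0,.016,.031)
print("bearing",solve([p,q],cb,m,(.44,-.17)),solve([p],cb[:1],m,(.44,-.17))[0],solve([q],cb[1:],m,(.44,-.17))[0])
# rail yaw: lower edge of blue plate in the top view
h=cv2.cvtColor(p["color"],cv2.COLOR_RGB2HSV); bl=cv2.inRange(h,(100,120,50),(125,255,255))>0
bl[:, :205]=0; bl[:,328:]=0; bl[:190]=0; bl[235:]=0
E=[]
for u in range(216,318):
    v=np.where(bl[:,u])[0]
    if len(v): E.append(at_z(p,u,v.max()+.5,.01)[:2])
E=np.array(E); vx,vy,x0,y0=cv2.fitLine(E.astype(np.float32),cv2.DIST_HUBER,0,.001,.001).ravel()
yaw=-np.arctan2(vx,vy) if vy>0 else -np.arctan2(-vx,-vy)
d=((E-[x0,y0])@[vy,-vx]); print("yaw",np.degrees(yaw),len(E),d.std(),"edge pt",x0,y0)
n=np.array([np.cos(yaw),np.sin(yaw)]); print("centre line offset n.x (edge+45mm?)",n@[x0,y0])
co=[cen(blob(orange(p),305,204)),cen(blob(orange(q),315,204))]; print(co,[int(blob(orange(c),u,204).sum()) for c,u in((p,305),(q,315))])
g=lambda x,y:box(x,y,yaw,.015,.007,.042,.088)
G,res=solve([p,q],co,g,(.49,.03)); print("grip",G,res,solve([p],co[:1],g,(.49,.03))[0],solve([q],co[1:],g,(.49,.03))[0])
print("grip n",n@G,"nest",G+.083*np.array([-np.sin(yaw),np.cos(yaw)]))
s=sense(); print(s["time_s"])
E
```

```text
bearing (array([ 0.4417437 , -0.17086338]), array([ 0.33208089,  0.27255831,  0.55848884, -0.3327245 ])) [ 0.44253542 -0.16986345] [ 0.43995304 -0.17234821]
yaw -3.1103768 50 0.01848908697116237 edge pt 0.46049812 0.2259627
centre line offset n.x (edge+45mm?) 0.44755912
[array([304.20833333, 204.35416667]), array([314.26666667, 204.56666667])] [48, 90]
grip [0.48893021 0.02866004] [ 0.39014683  0.017556    0.12436924 -0.80067646] [0.49 0.03] [0.48776369 0.02343879]
grip n 0.4866548700101832 nest [0.49343376 0.11153777]
1.8
```

```bash
sed -i 's/least_squares(f,x0)/least_squares(f,x0,diff_step=1e-2)/' h.py
python3 - <<'E'
from h import *
p=capture("top"); q=capture("side")
def near(cam,t,u,v):
    return min(masks_of(cam,t),key=lambda m:np.hypot(*(cen(m["pixels"])-(u,v))))["pixels"]
cb=[cen(near(p,"bearing_mid",371,223)),cen(near(q,"bearing_mid",301,256))]
m=lambda x,y:cyl(x,y,0,.016,.031)
print("bearing",solve([p,q],cb,m,(.44,-.17)),solve([p],cb[:1],m,(.44,-.17))[0],solve([q],cb[1:],m,(.44,-.17))[0])
h=cv2.cvtColor(p["color"],cv2.COLOR_RGB2HSV); bl=cv2.inRange(h,(100,110,40),(125,255,255))>0
E=[]
for u in range(216,318):
    v0=212+(u-216)*9/102; v=[i for i in np.where(bl[:,u])[0] if abs(i-v0)<5]
    if v: E.append((u,max(v)+.5))
E=np.array(E); k=np.ones(len(E),bool)
for _ in range(4):
    c=np.polyfit(E[k,0],E[k,1],1); d=E[:,1]-np.polyval(c,E[:,0]); k=abs(d)<1
A,B=[at_z(p,u,np.polyval(c,u),.01)[:2] for u in(216,318)]
d=A-B; yaw=-np.arctan2(d[0],d[1]); n=np.array([np.cos(yaw),np.sin(yaw)])
print("yaw",np.degrees(yaw),k.sum(),len(E),"edge n",n@A,"line",n@A+.045)
co=[cen(blob(orange(p),305,204)),cen(blob(orange(q),315,204))]
g=lambda x,y:box(x,y,yaw,.015,.007,.042,.088)
G,res=solve([p,q],co,g,(.49,.03)); print("grip",G,res,solve([p],co[:1],g,(.49,.03))[0],solve([q],co[1:],g,(.49,.03))[0])
print("grip n",n@G,"nest",G+.083*np.array([-np.sin(yaw),np.cos(yaw)]))
b=lambda x,y:box(x,y,yaw,.042,.075,.012,.036)+box(x+.050*np.sin(yaw),y-.05*np.cos(yaw),yaw,.015,.007,.042,.088)
C,_=solve([p],[cen(near(p,"carriage",287,203))],b,(.49,.08)); print("carriage",C,"n",n@C,"nest",C+.033*np.array([-np.sin(yaw),np.cos(yaw)]))
E
```

```text
bearing (array([ 0.44057427, -0.17137669]), array([ 0.26701685,  0.53758842,  0.54747173, -0.46116541])) [ 0.44216347 -0.1705661 ] [ 0.43880863 -0.17347331]
yaw -3.392510097732986 46 47 edge n 0.4458261519717816 line 0.4908261519717816
grip [0.48873058 0.02870066] [ 0.37463565  0.08641259  0.0663692  -0.8055652 ] [0.48895536 0.02978097] [0.48829537 0.02382575]
grip n 0.48617573130156927 nest [0.49364218 0.11155521]Traceback (most recent call last):
  File "<stdin>", line 24, in <module>
  File "<stdin>", line 4, in near
ValueError: min() iterable argument is empty
```

apply_moves(
  steps=[
    [[1,-35,30.7,0,0,0,0],[1,-35,30.7,0,0,0,0],[1,-35,30.7,0,0,0,0],[1,-35,30.7,0,0,0,0],[1,-35,30.7,0,0,0,0],[1,-35,30.7,0,0,0,0],[1,-35,30.7,0,0,0,0],[1,-35,30.7,0,0,0,0],[1,-35,30.7,0,0,0,0],[1,-35,30.7,0,0,0,0]],
  ],
)

```text
time_s: 3.3
tcp_pos: [0.4412, -0.1703, 0.2399]
ee_rot: [[-0.934, -0.358, 0.001], [-0.358, 0.934, -0.0], [-0.001, -0.0, -1.0]]
wrist_force: [-0.0, -0.8, -0.7]
gripper_width: 0.999
```

apply_moves(
  steps=[
    [[1,0,0,15,0,0,-0.164],[1,0,0,15,0,0,-0.164],[1,0,0,15,0,0,-0.164],[1,0,0,15,0,0,-0.164],[1,0,0,15,0,0,-0.164],[1,0,0,15,0,0,-0.164],[1,0,0,15,0,0,-0.164],[1,0,0,0,0,0,0]],
  ],
)

```text
time_s: 4.3
tcp_pos: [0.4399, -0.1717, 0.1338]
ee_rot: [[-0.059, -0.998, -0.002], [-0.998, 0.059, 0.0], [-0.0, 0.002, -1.0]]
wrist_force: [0.2, 0.1, -0.0]
gripper_width: 0.999
```

```bash
cat >> h.py <<'E'
def go(x,y,z,ang=None):
    s=sense(); R=s["ee_rot"]; d=R.T@(np.array([x,y,z])-s["tcp_pos"]); a=np.degrees(np.arctan2(R[1,1],R[0,1]))
    print("t",round(s["time_s"],2),"tcp",np.round(s["tcp_pos"],4),"yaw_y",round(a,2),"d mm",np.round(d*1e3,1),"rotz",None if ang is None else round(np.radians(-((ang-a+90)%180-90)),4),"F",np.round(s["wrist_force"],1),"w",round(s["gripper_width"]*87,1),"tilt",np.round(R[:,2],4))
E
python3 -c "
from h import *
go(.441,-.1715,.025,176.6)"
```

```text
t 4.3 tcp [ 0.4399 -0.1717  0.1338] yaw_y 176.62 d mm [ -0.3  -1.3 108.8] rotz 0.0003 F [ 0.2  0.1 -0. ] w 86.9 tilt [-2.4e-03  2.0e-04 -1.0e+00]
```

apply_moves(
  steps=[
    [[1,0,-1,30,0,0,0],[1,0,0,30,0,0,0],[1,0,0,30,0,0,0],[1,0,0,18,0,0,0],[1,0,0,0,0,0,0],[0.6,0,0,0,0,0,0],[0.6,0,0,0,0,0,0],[0.6,0,0,0,0,0,0],[0.6,0,0,0,0,0,0],[0.6,0,0,0,0,0,0]],
  ],
)

```text
time_s: 5.55
tcp_pos: [0.4414, -0.1718, 0.0271]
ee_rot: [[-0.057, -0.998, -0.0], [-0.998, 0.057, -0.0], [0.0, 0.0, -1.0]]
wrist_force: [-1.5, 1.4, 6.5]
gripper_width: 0.696
```

apply_moves(
  steps=[
    [[1,0,0,0,0,0,0],[1,0,0,0,0,0,0],[1,0,0,0,0,0,0.1745],[1,0,0,0,0,0,0.1745],[1,0,0,0,0,0,0.1745],[1,0,0,0,0,0,0.1745],[1,0,0,0,0,0,0.1745],[1,0,0,0,0,0,0.1745],[1,0,0,0,0,0,0.1745],[1,0,0,0,0,0,0.1745],[1,0,0,0,0,0,0.1745],[1,0,0,0,0,0,0]],
  ],
)

```text
time_s: 7.05
tcp_pos: [0.4417, -0.1718, 0.0264]
ee_rot: [[-0.999, 0.055, -0.0], [0.055, 0.999, 0.0], [0.0, 0.0, -1.0]]
wrist_force: [-0.0, 0.7, -0.6]
gripper_width: 1.0
```

apply_moves(
  steps=[
    [[0.6,0,0,1,0,0,0],[0.6,0,0,0,0,0,0],[0.6,0,0,0,0,0,0],[0.6,0,0,0,0,0,0],[0.6,0,0,0,0,0,0]],
  ],
)

```text
time_s: 7.68
tcp_pos: [0.4416, -0.1718, 0.0255]
ee_rot: [[-0.998, 0.056, 0.0], [0.056, 0.998, 0.0], [-0.0, 0.0, -1.0]]
wrist_force: [-0.4, 0.1, -0.5]
gripper_width: 0.698
```

```bash
python3 -c "
from h import *
go(.4936,.1116,.12,86.6)"
```

```text
t 7.67 tcp [ 0.4416 -0.1718  0.0255] yaw_y 86.76 d mm [-35.9 285.9 -94.4] rotz 0.0028 F [-0.4  0.1 -0.5] w 60.7 tilt [ 0.  0. -1.]
```

apply_moves(
  steps=[
    [[0.6,0,0,-25,0,0,0],[0.6,0,0,-35,0,0,0],[0.6,0,0,-35,0,0,0],[0.6,-6,47.6,0,0,0,0],[0.6,-6,47.6,0,0,0,0],[0.6,-6,47.6,0,0,0,0],[0.6,-6,47.6,0,0,0,0],[0.6,-6,47.6,0,0,0,0],[0.6,-6,47.6,0,0,0,0],[0.6,0,0,25,0,0,0],[0.6,0,0,0,0,0,0]],
  ],
)

```text
time_s: 9.05
tcp_pos: [0.4917, 0.1108, 0.0936]
ee_rot: [[-0.998, 0.056, -0.006], [0.056, 0.998, -0.003], [0.005, -0.003, -1.0]]
wrist_force: [-1.1, -0.6, -1.1]
gripper_width: 0.698
```

```bash
python3 - <<'E'
from h import *
go(.4936,.1116,.0565,86.6)
p=capture("top"); q=capture("side")
a=cv2.resize(p["color"][170:240,220:340],(600,350),interpolation=cv2.INTER_CUBIC)
b=cv2.resize(q["color"][160:240,280:360],(400,400),interpolation=cv2.INTER_CUBIC)
z=np.zeros((400,790,3),np.uint8); z[:400,:400]=b; z[:350,400:]=cv2.resize(a,(390,350))
save("hover.png",z)
E
```

```text
t 9.05 tcp [0.4917 0.1108 0.0936] yaw_y 86.78 d mm [-2.   1.  37.1] rotz 0.0031 F [-1.1 -0.6 -1.1] w 60.7 tilt [-0.0055 -0.0026 -1.    ]
```

View pics/hover.png

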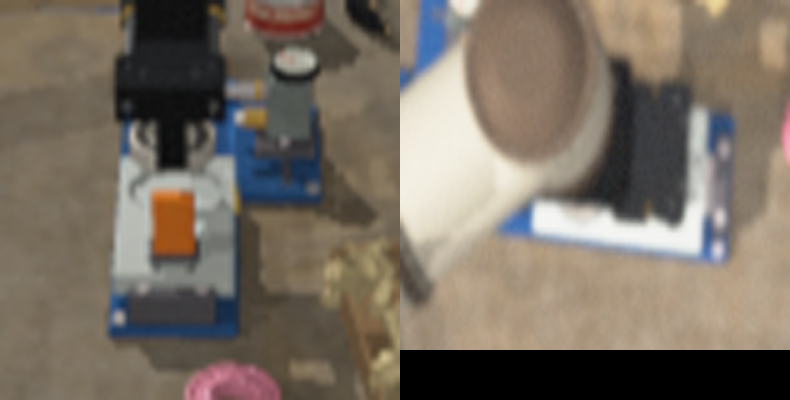

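The hover picture shows the bearing between the fingers over the nest: the nest is at crop (178,188) in the side view and the bearing is just above and behind it. The two agree in x. I'll descend slowly and watch the force.

apply_moves(
  steps=[
    [[0.6,-1.5,0.8,10,0,0,0],[0.6,0,0,10,0,0,0],[0.6,0,0,8,0,0,0],[0.6,0,0,3,0,0,0],[0.6,0,0,1,0,0,0],[0.6,0,0,0,0,0,0]],
  ],
)

```text
time_s: 9.9
tcp_pos: [0.4954, 0.1121, 0.0637]
ee_rot: [[-0.998, 0.057, 0.0], [0.057, 0.998, 0.0], [-0.0, 0.0, -1.0]]
wrist_force: [-0.4, 0.5, -1.2]
gripper_width: 0.699
```

apply_moves(
  steps=[
    [[0.6,1.8,-0.4,0,0,0,0],[0.6,0,0,1.5,0,0,0],[0.6,0,0,1,0,0,0],[0.6,0,0,1,0,0,0],[0.6,0,0,0,0,0,0]],
  ],
)

```text
time_s: 10.52
tcp_pos: [0.4934, 0.1117, 0.0599]
ee_rot: [[-0.998, 0.057, -0.0], [0.057, 0.998, -0.0], [0.0, -0.0, -1.0]]
wrist_force: [0.3, -0.2, -1.8]
gripper_width: 0.694
```

apply_moves(
  steps=[
    [[0.6,0,0,1,0,0,0],[0.6,0,0,1,0,0,0],[0.6,0,0,1,0,0,0],[0.6,0,0,0,0,0,0]],
  ],
)

```text
time_s: 11.02
tcp_pos: [0.4934, 0.1117, 0.057]
ee_rot: [[-0.998, 0.057, -0.0], [0.057, 0.998, -0.0], [0.0, -0.0, -1.0]]
wrist_force: [0.2, 0.0, -1.7]
gripper_width: 0.695
```

apply_moves(
  steps=[
    [[0.6,0,0,1,0,0,0],[0.6,0,0,0.3,0,0,0],[0.72,0,0,0,0,0,0],[0.8,0,0,0,0,0,0],[0.8,0,0,0,0,0,0],[0.8,0,0,-10,0,0,0],[0.8,0,0,-30,0,0,0],[0.8,0,0,-40,0,0,0],[0.8,0,0,-20,0,0,0],[0.8,0,0,0,0,0,0]],
  ],
)

```text
time_s: 12.28
tcp_pos: [0.4945, 0.1123, 0.1581]
ee_rot: [[-0.998, 0.056, 0.005], [0.056, 0.998, 0.002], [-0.004, 0.003, -1.0]]
wrist_force: [-0.3, 0.2, -0.7]
gripper_width: 0.798
```

```bash
python3 - <<'E'
from h import *
go(.4887,.0288,.076,86.6)
q=capture("side"); p=capture("top")
save("placed.png",q["color"][165:235,280:360],7)
c=cen(blob(orange(q),315,204)); yaw=np.radians(-3.4)
print("orange",c,orange(q).sum(),solve([q],[c],lambda x,y:box(x,y,yaw,.015,.007,.042,.088),(.489,.029))[0])
print([(m["box"],round(m["confidence"],2),cen(m["pixels"])) for m in masks_of(q,"bearing_mid")], proj(q,(.4934,.1117,.046)),proj(q,(.4934,.1117,.038)))
E
```

```text
t 12.28 tcp [0.4945 0.1123 0.1581] yaw_y 86.76 d mm [  1.4 -83.9  81.8] rotz 0.0029 F [-0.3  0.2 -0.7] w 69.4 tilt [ 0.0046  0.0025 -1.    ]
orange [314.26923077 203.91346154] 779 [0.48847124 0.02778667]
[([314.5, 231.6, 22.1, 16.3], 0.8, array([325.55272727, 240.69818182])), ([304.2, 191.9, 20.1, 10.0], 0.42, array([313.35416667, 195.54166667]))] (np.float64(314.7199681013537), np.float64(195.11299813843877)) (np.float64(314.73976916431417), np.float64(196.94294701630616))
```

View pics/placed.png

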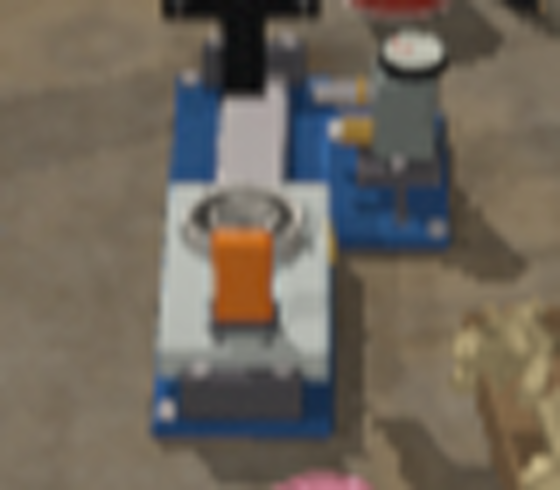

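The picture shows the bearing flat in the nest, its ring at crop (243,220), which is side pixel (315,196) as predicted. Next, the orange grip.

apply_moves(
  steps=[
    [[0.5,0,-41.5,0,0,0,0.0],[0.5,0,-41.5,0,0,0,0],[0.5,0,0,0,0,0,0],[0.5,0,0,30,0,0,0],[0.5,0,0,30,0,0,0],[0.5,0,0,20,0,0,0],[0.5,0,0,0,0,0,0]],
  ],
)

```text
time_s: 13.3
tcp_pos: [0.4874, 0.0288, 0.0737]
ee_rot: [[-0.998, 0.056, -0.005], [0.056, 0.998, -0.002], [0.005, -0.002, -1.0]]
wrist_force: [0.8, -0.4, 0.6]
gripper_width: 0.501
```

```bash
python3 - <<'E'
from h import *
go(.4887,.0288,.075,86.6)
E
```

```text
t 13.3 tcp [0.4874 0.0288 0.0737] yaw_y 86.78 d mm [-1.3  0.1 -1.3] rotz 0.0031 F [ 0.8 -0.4  0.6] w 43.6 tilt [-0.0051 -0.0019 -1.    ]
```

Close on the grip.

apply_moves(
  steps=[
    [[0.05,0,0,0,0,0,0],[0.05,0,0,0,0,0,0],[0.05,0,0,0,0,0,0],[0.05,0,0,0,0,0,0],[0.05,0,0,0,0,0,0],[0.05,0,0,0,0,0,0]],
  ],
)

```text
time_s: 14.05
tcp_pos: [0.4891, 0.029, 0.0763]
ee_rot: [[-0.998, 0.057, 0.001], [0.057, 0.998, 0.0], [-0.001, 0.0, -1.0]]
wrist_force: [-1.3, 1.0, 4.3]
gripper_width: 0.157
```

```bash
python3 - <<'E'
from h import *
go(.4887,.0288,.075,86.6)
p=capture("top"); q=capture("side")
for cam in(p,q):
    for m in masks_of(cam,"gauge"):
        c=cen(m["pixels"]); print(round(m["confidence"],2),c,m["pixels"].sum())
        yaw=np.radians(-3.3); ex=np.array([np.cos(yaw),np.sin(yaw)]); ey=np.array([-ex[1],ex[0]])
        f=lambda x,y:box(x,y,yaw,.0365,.028,.01,.081); G,_=solve([cam],[c],f,(.57,.2)); print("block centre",G, "along y from nest", ey@(G-[.4934,.1117]))
E
```

```text
t 14.05 tcp [0.4891 0.029  0.0763] yaw_y 86.74 d mm [ 0.4 -0.2  1.3] rotz 0.0024 F [-1.3  1.   4.3] w 13.6 tilt [ 9.e-04  4.e-04 -1.e+00]
0.71 [242.35042735 172.81481481] 351
block centre [0.57919918 0.21347149] along y from nest 0.10654167587802037
0.59 [299.89285714 216.47321429] 112
block centre [0.45455764 0.0411766 ] along y from nest -0.07264238310448153
0.79 [336.12875536 181.60944206] 233
block centre [0.57834805 0.20101262] along y from nest 0.09405447344557963
```

apply_moves(
  steps=[
    [[0.05,0,4,0,0,0,0],[0.05,0,8,0,0,0,0],[0.05,0,10,0,0,0,0],[0.05,0,10,0,0,0,0],[0.05,0,10,0,0,0,0],[0.05,0,10,0,0,0,0],[0.05,0,8,0,0,0,0],[0.05,0,5,0,0,0,0],[0.05,0,0,0,0,0,0],[0.05,0,0,0,0,0,0]],
  ],
)

```text
time_s: 15.5
tcp_pos: [0.4933, 0.0944, 0.0763]
ee_rot: [[-0.998, 0.056, 0.002], [0.056, 0.998, 0.001], [-0.002, 0.001, -1.0]]
wrist_force: [0.7, 0.9, 4.7]
gripper_width: 0.159
```

apply_moves(
  steps=[
    [[0.05,0,4,0,0,0,0],[0.05,0,4,0,0,0,0],[0.05,0,0,0,0,0,0]],
  ],
)

```text
time_s: 15.88
tcp_pos: [0.4938, 0.1026, 0.0763]
ee_rot: [[-0.998, 0.056, 0.002], [0.056, 0.998, 0.001], [-0.002, 0.001, -1.0]]
wrist_force: [0.2, 1.0, 5.7]
gripper_width: 0.153
```

apply_moves(
  steps=[
    [[0.05,0,2,0,0,0,0],[0.05,0,2,0,0,0,0],[0.05,0,0,0,0,0,0]],
  ],
)

```text
time_s: 16.25
tcp_pos: [0.494, 0.1064, 0.0763]
ee_rot: [[-0.998, 0.056, 0.002], [0.056, 0.998, 0.001], [-0.002, 0.001, -1.0]]
wrist_force: [0.9, 0.8, 5.5]
gripper_width: 0.16
```

apply_moves(
  steps=[
    [[0.05,0,2,0,0,0,0],[0.05,0,1,0,0,0,0],[0.05,0,0,0,0,0,0]],
  ],
)

```text
time_s: 16.62
tcp_pos: [0.4942, 0.1093, 0.0763]
ee_rot: [[-0.998, 0.056, 0.002], [0.056, 0.998, 0.001], [-0.002, 0.001, -1.0]]
wrist_force: [0.8, -0.3, 5.0]
gripper_width: 0.157
```

apply_moves(
  steps=[
    [[0.05,0,1.5,0,0,0,0],[0.05,0,0,0,0,0,0]],
  ],
)

```text
time_s: 16.88
tcp_pos: [0.4943, 0.1108, 0.0762]
ee_rot: [[-0.998, 0.056, 0.002], [0.056, 0.998, 0.001], [-0.002, 0.001, -1.0]]
wrist_force: [1.1, -0.2, 5.6]
gripper_width: 0.158
```

apply_moves(
  steps=[
    [[0.05,0,1.5,0,0,0,0],[0.05,0,0,0,0,0,0]],
  ],
)

```text
time_s: 17.12
tcp_pos: [0.4944, 0.1123, 0.0763]
ee_rot: [[-0.998, 0.056, 0.002], [0.056, 0.998, 0.001], [-0.002, 0.001, -1.0]]
wrist_force: [1.2, -0.9, 4.8]
gripper_width: 0.161
```

apply_moves(
  steps=[
    [[0.05,0,1.5,0,0,0,0],[0.05,0,0,0,0,0,0]],
  ],
)

```text
time_s: 17.38
tcp_pos: [0.4945, 0.1138, 0.0763]
ee_rot: [[-0.998, 0.056, 0.002], [0.056, 0.998, 0.001], [-0.002, 0.001, -1.0]]
wrist_force: [0.8, 0.5, 5.2]
gripper_width: 0.16
```

apply_moves(
  steps=[
    [[0.05,0,1.5,0,0,0,0],[0.05,0,0,0,0,0,0]],
  ],
)

```text
time_s: 17.62
tcp_pos: [0.4946, 0.1153, 0.0763]
ee_rot: [[-0.998, 0.056, 0.002], [0.056, 0.998, 0.001], [-0.002, 0.001, -1.0]]
wrist_force: [0.7, -0.6, 5.3]
gripper_width: 0.159
```

apply_moves(
  steps=[
    [[0.05,0,1.5,0,0,0,0],[0.05,0,0,0,0,0,0]],
  ],
)

```text
time_s: 17.88
tcp_pos: [0.4947, 0.1168, 0.0763]
ee_rot: [[-0.998, 0.056, 0.002], [0.056, 0.998, 0.001], [-0.002, 0.001, -1.0]]
wrist_force: [1.4, -0.4, 5.3]
gripper_width: 0.161
```

apply_moves(
  steps=[
    [[0.05,0,1.5,0,0,0,0],[0.05,0,0,0,0,0,0]],
  ],
)

```text
time_s: 18.12
tcp_pos: [0.4948, 0.1183, 0.0763]
ee_rot: [[-0.998, 0.056, 0.002], [0.056, 0.998, 0.001], [-0.002, 0.001, -1.0]]
wrist_force: [0.8, -0.4, 5.3]
gripper_width: 0.16
```

apply_moves(
  steps=[
    [[0.05,0,1.5,0,0,0,0],[0.05,0,0,0,0,0,0]],
  ],
)

```text
time_s: 18.38
tcp_pos: [0.4949, 0.1198, 0.0763]
ee_rot: [[-0.998, 0.056, 0.002], [0.056, 0.998, 0.001], [-0.002, 0.001, -1.0]]
wrist_force: [1.6, 0.4, 4.4]
gripper_width: 0.159
```

```bash
python3 - <<'E'
from h import *
q=capture("side")
save("slide.png",q["color"][150:220,285:365],7)
s=sense();ey=s["ee_rot"][:,1]; N=s["tcp_pos"]+.083*ey
for z in(.036,.046): print(np.array(proj(q,(N[0],N[1],z)))-[285,150])
print(s["wrist_force"])
E
```

```text
[30.32334583 34.09785279]
[30.3015844  31.86921577]
[ 1.39297217 -0.50093653  4.83497348]
```

View pics/slide.png

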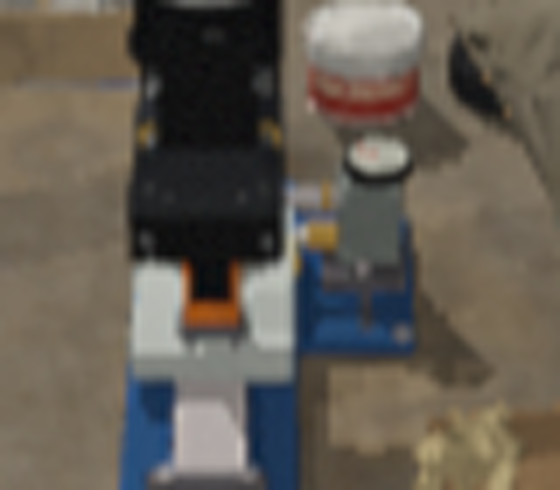

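The carriage has travelled with the held grip. The brass barrel is at crop (320,235), and the ridge on the carriage at about (295,265) is still just short of it. I'll carry on in small steps.

apply_moves(
  steps=[
    [[0.05,0,1.5,0,0,0,0],[0.05,0,0,0,0,0,0]],
  ],
)

```text
time_s: 18.68
tcp_pos: [0.495, 0.1213, 0.0763]
ee_rot: [[-0.998, 0.056, 0.002], [0.056, 0.998, 0.001], [-0.002, 0.001, -1.0]]
wrist_force: [0.4, -0.2, 4.7]
gripper_width: 0.161
```

apply_moves(
  steps=[
    [[0.05,0,1.5,0,0,0,0],[0.05,0,0,0,0,0,0]],
  ],
)

```text
time_s: 18.92
tcp_pos: [0.4951, 0.1228, 0.0763]
ee_rot: [[-0.998, 0.056, 0.002], [0.056, 0.998, 0.001], [-0.002, 0.001, -1.0]]
wrist_force: [1.7, -0.8, 5.3]
gripper_width: 0.158
```

apply_moves(
  steps=[
    [[0.05,0,1.5,0,0,0,0],[0.05,0,0,0,0,0,0]],
  ],
)

```text
time_s: 19.18
tcp_pos: [0.4951, 0.1243, 0.0763]
ee_rot: [[-0.998, 0.056, 0.002], [0.056, 0.998, 0.001], [-0.002, 0.001, -1.0]]
wrist_force: [1.4, -0.4, 5.3]
gripper_width: 0.16
```

apply_moves(
  steps=[
    [[0.05,0,1.5,0,0,0,0],[0.05,0,0,0,0,0,0]],
  ],
)

```text
time_s: 19.42
tcp_pos: [0.4952, 0.1258, 0.0762]
ee_rot: [[-0.998, 0.056, 0.002], [0.056, 0.998, 0.001], [-0.002, 0.001, -1.0]]
wrist_force: [1.2, -0.1, 3.6]
gripper_width: 0.158
```

apply_moves(
  steps=[
    [[0.05,0,1.5,0,0,0,0],[0.05,0,0,0,0,0,0]],
  ],
)

```text
time_s: 19.68
tcp_pos: [0.4953, 0.127, 0.0763]
ee_rot: [[-0.998, 0.056, 0.002], [0.056, 0.998, 0.0], [-0.002, 0.0, -1.0]]
wrist_force: [2.3, -1.6, 4.7]
gripper_width: 0.158
```

apply_moves(
  steps=[
    [[0.05,0,1.5,0,0,0,0],[0.05,0,0,0,0,0,0]],
  ],
)

```text
time_s: 19.92
tcp_pos: [0.4953, 0.1277, 0.0763]
ee_rot: [[-0.998, 0.056, 0.001], [0.056, 0.998, -0.001], [-0.002, -0.001, -1.0]]
wrist_force: [3.1, -5.8, 5.6]
gripper_width: 0.159
```

Ridge contact is at TCP y of about 0.1265, so I expect the notch near 0.1385.

apply_moves(
  steps=[
    [[0.05,0,1,0,0,0,0],[0.05,0,0,0,0,0,0]],
  ],
)

```text
time_s: 20.18
tcp_pos: [0.4953, 0.1279, 0.0763]
ee_rot: [[-0.998, 0.056, 0.001], [0.056, 0.998, -0.002], [-0.001, -0.002, -1.0]]
wrist_force: [5.6, -8.3, 6.0]
gripper_width: 0.156
```

apply_moves(
  steps=[
    [[0.05,0,1,0,0,0,0],[0.05,0,0,0,0,0,0]],
  ],
)

```text
time_s: 20.42
tcp_pos: [0.4953, 0.1282, 0.0763]
ee_rot: [[-0.998, 0.056, 0.0], [0.056, 0.998, -0.003], [-0.001, -0.003, -1.0]]
wrist_force: [5.7, -11.1, 4.9]
gripper_width: 0.161
```

apply_moves(
  steps=[
    [[0.05,0,1,0,0,0,0],[0.05,0,0,0,0,0,0]],
  ],
)

```text
time_s: 20.68
tcp_pos: [0.4952, 0.1283, 0.0762]
ee_rot: [[-0.998, 0.056, -0.0], [0.056, 0.998, -0.004], [-0.0, -0.004, -1.0]]
wrist_force: [6.0, -13.7, 5.8]
gripper_width: 0.158
```

The force is 13.7 N with hardly any motion, more than the ridge should give. I'll look before pushing further.

```bash
python3 - <<'E'
from h import *
q=capture("side"); p=capture("top")
a=cv2.resize(q["color"][150:220,285:365],(480,420),interpolation=cv2.INTER_CUBIC)
b=cv2.resize(p["color"][150:230,200:260],(315,420),interpolation=cv2.INTER_CUBIC)
save("stuck.png",np.hstack([a,b]))
s=sense(); print(s["wrist_force"],s["moment"],s["tcp_pos"])
E
```

```text
[  6.00124102 -12.58063571   6.92255547] [-3.89773449 -1.87310546 -0.19760369] [0.49525863 0.12832389 0.07625611]
```

View pics/stuck.png

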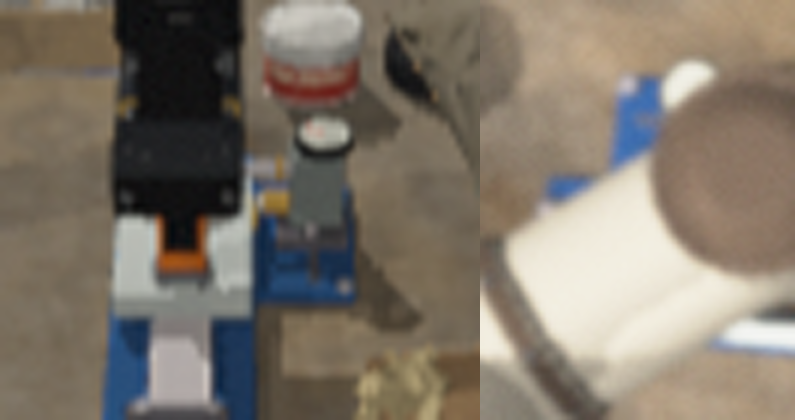

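```bash
python3 - <<'E'
from h import *
p=capture("top"); q=capture("side")
yaw=np.radians(-3.5); ey=np.array([-np.sin(yaw),np.cos(yaw)])
N0=np.array([.4934,.1117])
o1,d1=ray(p,239.4,182.7); o2,d2=ray(q,330.9,183.5)
A=np.stack([d1,-d2],1); t=np.linalg.lstsq(A,o2-o1,rcond=None)[0]; X1=o1+d1*t[0]; X2=o2+d2*t[1]
print("barrel",X1,X2,"travel",ey@(X1[:2]-N0),ey@(X2[:2]-N0))
# dial: top (240.6,167.3); side crop1 (203,378-330)->
o1,d1=ray(p,240.6,167.3); o2,d2=ray(q,285+203/3.76,160+47/3.76)
A=np.stack([d1,-d2],1); t=np.linalg.lstsq(A,o2-o1,rcond=None)[0]; X1=o1+d1*t[0]; X2=o2+d2*t[1]
print("dial",X1,X2,"travel",ey@(X1[:2]-N0),ey@(X2[:2]-N0))
for z in(.02,.025,.03): X=at_z(q,327.1,200,z); print("ridge",X,ey@(X[:2]-N0))
s=sense(); print("travel now",ey@(s["tcp_pos"][:2]-[.4891,.029]),s["time_s"])
# brass pixels on carriage side now
h=cv2.cvtColor(q["color"],cv2.COLOR_RGB2HSV); b=cv2.inRange(h,(15,110,90),(32,255,255)); b[:, :310]=0;b[:,345:]=0;b[:165]=0;b[:210]=b[:210];b[212:]=0
n,l,st,c=cv2.connectedComponentsWithStats(b)
for i in range(1,n):
    X=at_z(q,*c[i],.025); print(st[i],c[i].round(1),X.round(4),"rel barrel/nest travel",ey@(X[:2]-N0))
E
```

```text
barrel [0.55447327 0.22633577 0.02064837] [0.56098732 0.22645302 0.02166249] travel 0.118150389248944 0.11866508724415678
dial [0.59053274 0.21464513 0.07728943] [0.59029403 0.21464166 0.07724335] travel 0.10868293327664107 0.10866488909039293
ridge [0.53893172 0.11583203 0.02      ] 0.006903970863763805
ridge [0.53841597 0.10847632 0.025     ] -0.00046951131951773815
ridge [0.53790021 0.1011206  0.03      ] -0.007842993502799503
travel now 0.09951231140062382 20.875
[324 167   1   2   2] [324.  167.5] [0.5413 0.3458 0.025 ] rel barrel/nest travel 0.23659005379942533
[331 176   1   4   4] [331.  177.5] [0.5642 0.2656 0.025 ] rel barrel/nest travel 0.1579789227288356
[329 182   4   4  14] [330.6 183.3] [0.5597 0.2228 0.025 ] rel barrel/nest travel 0.11489153770102939
[327 185   1   2   2] [327.  185.5] [0.5446 0.2075 0.025 ] rel barrel/nest travel 0.09878807482131688
```

Vision puts the gauge at about 108 mm of travel. The contact at 97.5 mm is therefore the first ridge, unless the bearing is catching the probe. Before pushing harder I'll back off, let go and look at the bearing, which takes about 2 s.

apply_moves(
  steps=[
    [[0.05,0,-3,0,0,0,0],[0.05,0,-4,0,0,0,0],[0.3,0,0,0,0,0,0],[0.4,0,0,0,0,0,0],[0.4,0,0,-40,0,0,0],[0.4,0,0,-50,0,0,0],[0.4,0,0,0,0,0,0]],
  ],
)

```text
time_s: 21.75
tcp_pos: [0.496, 0.1254, 0.1692]
ee_rot: [[-0.998, 0.056, 0.007], [0.056, 0.998, 0.004], [-0.007, 0.004, -1.0]]
wrist_force: [-0.2, 0.5, -0.2]
gripper_width: 0.395
```

```bash
python3 - <<'E'
from h import *
q=capture("side")
save("check.png",q["color"][155:215,285:355],9)
go(.4951,.1235,.0763,86.6)
c=cen(blob(orange(q),316,190)); print(c, solve([q],[c],lambda x,y:box(x,y,-.06,.015,.007,.042,.088),(.494,.12))[0], sense()["moment"])
E
```

```text
t 21.8 tcp [0.4944 0.1248 0.1668] yaw_y 86.77 d mm [-0.6 -1.4 90.5] rotz 0.003 F [-0.5  0.2 -0.9] w 34.7 tilt [ 0.0022  0.0019 -1.    ]
[314.78651685 189.24719101] [0.49429017 0.12124388] [-0.04084198  0.04024021  0.03751632]
```

View pics/check.png

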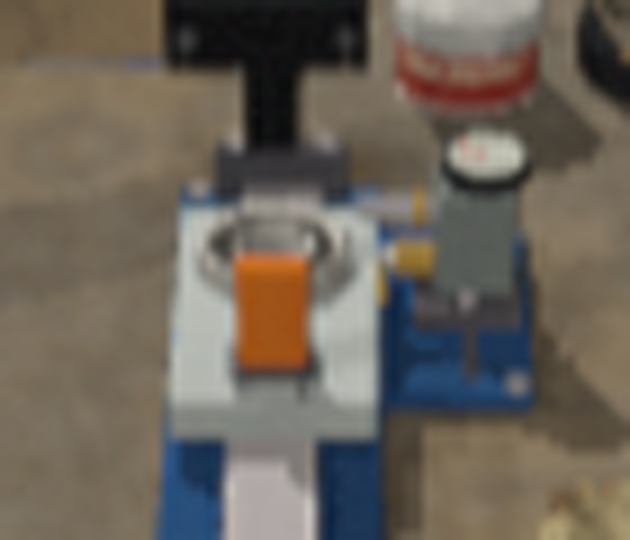

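The check picture shows the bearing still flat in the nest, ring at crop (272,250). The leading brass ridge at (385,257) is right at the ball barrel (412,258), so the resistance is the first ridge. I'll regrip and push through it in small steps.

apply_moves(
  steps=[
    [[0.4,0,-1,45,0,0,0],[0.4,0,0,46,0,0,0],[0.05,0,0,0,0,0,0],[0.05,0,0,0,0,0,0],[0.05,0,0,0,0,0,0],[0.05,0,0,0,0,0,0],[0.05,0,0,0,0,0,0]],
  ],
)

```text
time_s: 22.68
tcp_pos: [0.4951, 0.1238, 0.0762]
ee_rot: [[-0.998, 0.057, 0.003], [0.057, 0.998, 0.002], [-0.003, 0.002, -1.0]]
wrist_force: [-0.1, 1.2, 5.5]
gripper_width: 0.157
```

apply_moves(
  steps=[
    [[0.05,0,2,0,0,0,0],[0.05,0,2,0,0,0,0],[0.05,0,0,0,0,0,0]],
  ],
)

```text
time_s: 23.05
tcp_pos: [0.4953, 0.1272, 0.0762]
ee_rot: [[-0.998, 0.056, 0.002], [0.056, 0.998, 0.0], [-0.002, 0.0, -1.0]]
wrist_force: [0.3, -2.0, 7.4]
gripper_width: 0.158
```

apply_moves(
  steps=[
    [[0.05,0,2,0,0,0,0],[0.05,0,2,0,0,0,0],[0.05,0,0,0,0,0,0]],
  ],
)

```text
time_s: 23.42
tcp_pos: [0.4956, 0.1311, 0.0762]
ee_rot: [[-0.998, 0.056, 0.002], [0.056, 0.998, 0.0], [-0.002, 0.0, -1.0]]
wrist_force: [0.9, -1.1, 5.9]
gripper_width: 0.16
```

apply_moves(
  steps=[
    [[0.05,0,1,0,0,0,0],[0.05,0,0,0,0,0,0]],
  ],
)

```text
time_s: 23.68
tcp_pos: [0.4957, 0.1324, 0.0762]
ee_rot: [[-0.998, 0.056, 0.003], [0.056, 0.998, 0.001], [-0.003, 0.001, -1.0]]
wrist_force: [-1.1, -1.2, 6.1]
gripper_width: 0.161
```

apply_moves(
  steps=[
    [[0.05,0,1,0,0,0,0],[0.05,0,0,0,0,0,0]],
  ],
)

```text
time_s: 23.92
tcp_pos: [0.4958, 0.1338, 0.0762]
ee_rot: [[-0.998, 0.056, 0.003], [0.056, 0.998, 0.001], [-0.003, 0.002, -1.0]]
wrist_force: [-0.4, 0.5, 6.7]
gripper_width: 0.157
```

apply_moves(
  steps=[
    [[0.05,0,1,0,0,0,0],[0.05,0,0,0,0,0,0]],
  ],
)

```text
time_s: 24.18
tcp_pos: [0.4959, 0.1352, 0.0762]
ee_rot: [[-0.998, 0.056, 0.003], [0.056, 0.998, 0.002], [-0.003, 0.002, -1.0]]
wrist_force: [-0.7, 2.6, 5.2]
gripper_width: 0.161
```

The carriage is now being drawn forward (+2.6 N). I'll use finer steps to the zero crossing.

apply_moves(
  steps=[
    [[0.05,0,0.8,0,0,0,0],[0.05,0,0,0,0,0,0],[0.05,0,0,0,0,0,0]],
  ],
)

```text
time_s: 24.55
tcp_pos: [0.4959, 0.1361, 0.0762]
ee_rot: [[-0.998, 0.056, 0.003], [0.056, 0.998, 0.002], [-0.003, 0.002, -1.0]]
wrist_force: [-0.9, 3.6, 6.0]
gripper_width: 0.159
```

apply_moves(
  steps=[
    [[0.05,0,0.8,0,0,0,0],[0.05,0,0,0,0,0,0],[0.05,0,0,0,0,0,0]],
  ],
)

```text
time_s: 24.92
tcp_pos: [0.496, 0.1371, 0.0762]
ee_rot: [[-0.998, 0.056, 0.003], [0.056, 0.998, 0.002], [-0.003, 0.003, -1.0]]
wrist_force: [-0.4, 3.5, 5.6]
gripper_width: 0.155
```

apply_moves(
  steps=[
    [[0.05,0,0.8,0,0,0,0],[0.05,0,0,0,0,0,0],[0.05,0,0,0,0,0,0]],
  ],
)

```text
time_s: 25.3
tcp_pos: [0.4961, 0.138, 0.0762]
ee_rot: [[-0.998, 0.056, 0.003], [0.056, 0.998, 0.003], [-0.003, 0.003, -1.0]]
wrist_force: [-0.8, 3.0, 6.2]
gripper_width: 0.155
```

apply_moves(
  steps=[
    [[0.05,0,0.6,0,0,0,0],[0.05,0,0,0,0,0,0],[0.05,0,0,0,0,0,0]],
  ],
)

```text
time_s: 25.68
tcp_pos: [0.4961, 0.1382, 0.0762]
ee_rot: [[-0.998, 0.056, 0.003], [0.056, 0.998, 0.002], [-0.003, 0.002, -1.0]]
wrist_force: [-0.2, 1.4, 6.2]
gripper_width: 0.155
```

apply_moves(
  steps=[
    [[0.05,0,0.6,0,0,0,0],[0.05,0,0,0,0,0,0],[0.05,0,0,0,0,0,0]],
  ],
)

```text
time_s: 26.05
tcp_pos: [0.4961, 0.1385, 0.0762]
ee_rot: [[-0.998, 0.056, 0.003], [0.056, 0.998, 0.002], [-0.003, 0.002, -1.0]]
wrist_force: [-0.4, 0.8, 5.7]
gripper_width: 0.156
```

The force has fallen to about zero at y = 0.1385, where the notch was expected. There's time to check the bearing, so I'll let go, lift, look and regrip; the detent holds the carriage.

apply_moves(
  steps=[
    [[0.05,0,0.3,0,0,0,0],[0.05,0,0,0,0,0,0],[0.25,0,0,0,0,0,0],[0.4,0,0,0,0,0,0],[0.4,0,0,0,0,0,0],[0.4,0,0,-40,0,0,0],[0.4,0,0,-50,0,0,0],[0.4,0,0,0,0,0,0],[0.4,0,0,0,0,0,0]],
  ],
)

```text
time_s: 27.18
tcp_pos: [0.4943, 0.1378, 0.1642]
ee_rot: [[-0.998, 0.057, -0.001], [0.057, 0.998, -0.0], [0.001, -0.0, -1.0]]
wrist_force: [0.2, 0.0, 0.2]
gripper_width: 0.402
```

```bash
python3 - <<'E'
from h import *
q=capture("side")
save("check2.png",q["color"][150:210,285:355],9)
go(.4961,.1386,.0762,86.6)
c=cen(blob(orange(q),316,188)); print(c, solve([q],[c],lambda x,y:box(x,y,-.06,.015,.007,.042,.088),(.494,.13))[0])
E
```

```text
t 27.23 tcp [0.494  0.1376 0.1636] yaw_y 86.73 d mm [-2.2  1.2 87.3] rotz 0.0023 F [ 0.2 -1.  -0.3] w 35.1 tilt [-0.0024 -0.001  -1.    ]
[314.77419355 186.97849462] [0.4949053  0.13655552]
```

View pics/check2.png

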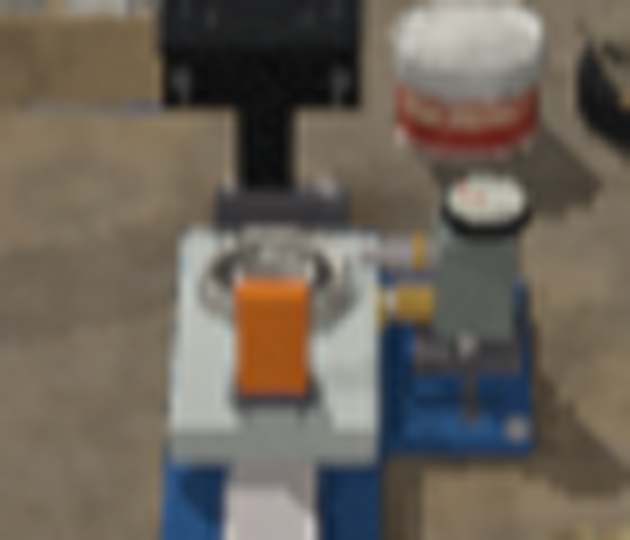

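The bearing is still flat, ring at crop (270,270), and the barrel tip at (388,303) sits at the ridge gap. I'll regrip.

apply_moves(
  steps=[
    [[0.4,-1,1,40,0,0,0],[0.4,0,0,47,0,0,0],[0.4,0,0,0,0,0,0],[0.05,0,0,0,0,0,0],[0.05,0,0,0,0,0,0],[0.05,0,0,0,0,0,0],[0.05,0,0,0,0,0,0],[0.05,0,0,0,0,0,0],[0.05,0,0,0,0,0,0]],
  ],
)

```text
time_s: 28.35
tcp_pos: [0.4968, 0.139, 0.0792]
ee_rot: [[-0.998, 0.057, 0.002], [0.057, 0.998, 0.001], [-0.002, 0.001, -1.0]]
wrist_force: [0.3, -1.4, 5.5]
gripper_width: 0.158
```

apply_moves(
  steps=[
    [[0.05,0,-0.3,0,0,0,0],[0.05,0,0,0,0,0,0],[0.05,0,0,0,0,0,0],[0.05,0,0,0,0,0,0]],
  ],
)

```text
time_s: 28.85
tcp_pos: [0.4968, 0.1389, 0.0792]
ee_rot: [[-0.998, 0.057, 0.002], [0.057, 0.998, 0.001], [-0.002, 0.001, -1.0]]
wrist_force: [-0.1, -1.4, 5.4]
gripper_width: 0.157
```

```bash
python3 - <<'E'
from h import *
go(.4961,.1386,.0762); print(r.finish_job())
E
```

```text
t 28.85 tcp [0.4968 0.1389 0.0792] yaw_y 86.75 d mm [ 0.7 -0.4  3. ] rotz None F [-0.1 -1.4  5.4] w 13.7 tilt [ 2.3e-03  9.0e-04 -1.0e+00]
the job is handed in; nothing more can be done
None
```

I placed the bearing flat in the nest and let go, then slid the carriage by its orange grip into the notch. The job was handed in at 28.9 s with the gripper still holding the grip; it gives no verdict.

**Last checks**
- **Bearing:** the final picture, taken after the click, shows it still flat in the nest. That is a judgement by eye; I did not measure its offset.
- **Notch:** past the first ridge the spring ball drew the carriage with about 3 N, fading to 0.8 N at y = 0.1385. The last reading was y = 0.1389 with -1.4 N, well under 1 mm past the notch and steady over the last rows.
- **Grip:** the gripper was closed on the grip at 13.7 mm.
- **Bystanders:** I didn't touch the rings or tins on purpose, but I did not measure them again at the end.

**What disagreed**
- **Ridge force:** the first push onto the ridge stalled at 13.7 N, against the 5 N in the description. I backed off, let go, saw the bearing was still seated and regripped. The second push passed with about 2 N, and I don't know why the first one stalled.
- **Gauge position:** the camera estimates of the gauge's place along the rail spread over about 94 to 118 mm of travel. I set the final position by the force readings instead.

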